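# Find the press punch by weight

## Task

One of the three closed grey parts boxes holds the steel press punch; the other two hold only a light receiver capsule. Lift the closed boxes a few centimetres to feel which is the heavy one, then take off its lid by the handle, lay that lid flat on the bench, and lift the punch out into the empty red tray beside the boxes, the one nearest the boxes. Leave the other two boxes standing on the bench with their lids on, and the tray holding nothing but the punch.

Things in the scene. Friction and masses are not known exactly. Their poses are not given: they have to be found in the camera images.
- lid_1: Lid of grey steel box 1; 3 identical lids and boxes. Origin: centre of its black handle bar (50 long x, 12 wide y, 15 mm high), 58.5 mm over the bench when on its box; x along the box, z up. Plate 127x56x3 mm, underside 10.5 mm below origin, with a 4 mm lip under it that sits loosely in the box; 40 g, lifts straight off. Its box stands centred under it, loose on the bench.
- lid_2: Lid of box 2, all as lid_1. Each box: 130 long (x), 60 wide (y), 48 mm high, walls and floor 3 mm, open under the lid. Held across the 60 mm width, below the lid, box and lid lift together. The one with the punch weighs about 590 g in all, one with a capsule (40 mm across, 15 mm high) about 270 g, each within 10%. Any of the three may be the heavy one.
- lid_3: Lid of box 3, all as lid_1. Contents stand within 5 mm of the box's centre. Punch: upright round steel part, 350 g, foot 46 mm across and 20 mm high, stem 26 mm across above it, 42 mm high in all; in the box the stem spans 23 to 45 mm over the bench. Fingers fit beside the stem along the box's length (49 mm each side), not across (14 mm).
- tray: The red open tray nearest the boxes, to their right, fixed to the bench: 215 mm (x) x 300 mm (y) x 62 mm high, walls and floor 2 mm; its y lies roughly along the robot's x. Origin at the centre of its underside, z up. Red trays farther off are bystanders. Wrinkled plastic film on the bench offers no resistance. The bench behind the boxes (x 0.63 to 0.75, y 0 to 0.3) is bare.
Things that resemble listed ones, but are neither listed nor needed, are in the scene too. What is shaped like the lid_2 but blue is not meant.

How it is judged:
On the way, in this order (a step that is already met when the one before it is completed fails the run):
1. a closed box, held by the box and not by its lid, is lifted at least 20 mm (((height (world z) of lid_1 above 0.0785 m and angle between lid_1's own z axis and vertical below 0.35 rad and contact force between the fingers and lid_1 below 0.3 N) or (height (world z) of lid_2 above 0.0785 m and angle between lid_2's own z axis and vertical below 0.35 rad and contact force between the fingers and lid_2 below 0.3 N) or (height (world z) of lid_3 above 0.0785 m and angle between lid_3's own z axis and vertical below 0.35 rad and contact force between the fingers and lid_3 below 0.3 N))), for 0.2 s.
2. one lid has been taken off and lies on the bench (height (world z) of any of lid_1, lid_2, lid_3 below 0.035 m), for 0.2 s.
At the end, for the whole second after the job is handed in: The tray bears only the punch (2.6 to 4.3 N); one lid lies on the bench (handle centre below 35 mm), the other two are on their boxes on the bench (handle centre within 6 mm of its starting height, tilt under 10 degrees); every handle centre is over 120 mm from the tray's centre (((height (world z) of lid_1 below 0.035 m and (height (world z) of lid_2 between 0.0525 and 0.0645 m and angle between lid_2's own z axis and vertical below 0.17 rad) and (height (world z) of lid_3 between 0.0525 and 0.0645 m and angle between lid_3's own z axis and vertical below 0.17 rad)) or (height (world z) of lid_2 below 0.035 m and (height (world z) of lid_1 between 0.0525 and 0.0645 m and angle between lid_1's own z axis and vertical below 0.17 rad) and (height (world z) of lid_3 between 0.0525 and 0.0645 m and angle between lid_3's own z axis and vertical below 0.17 rad)) or (height (world z) of lid_3 below 0.035 m and (height (world z) of lid_1 between 0.0525 and 0.0645 m and angle between lid_1's own z axis and vertical below 0.17 rad) and (height (world z) of lid_2 between 0.0525 and 0.0645 m and angle between lid_2's own z axis and vertical below 0.17 rad))) and horizontal distance between each of lid_1, lid_2, lid_3 and tray above 0.12 m and contact force between tray and anything else between 2.6 and 4.3 N); the robot touches nothing.
It also fails if it takes over 72 s, if anything falls off the work surface, if the arm or the gripper's body presses on something with over 40 N, if the wrist force passes 120 N, or if a joint passes its speed limit or range.

## Robot

A 6-joint arm with a two-finger parallel gripper is mounted at the origin on a cart in front of the work surface, level with it; the furniture and walls round the work are solid. World frame = base frame: x ahead of the robot, y to its left, z up, the work surface at z = 0. Lengths are in m, angles in rad, forces in N, time in s.
With the tool pointing down it reaches from about 0.375 to 0.9 m from the base axis. Payload 3.1 kg.
Tool frame: the origin (TCP) lies at the very end of the fingers, on their centre line; the grasp point (between the pads) lies 19 mm behind it; z points along the fingers, y is the direction in which the jaws open and shut (so a half turn about z gives the same grasp; the last joint's range is limited). The gripper opens to 85 mm and grips with 20 to 120 N. Pads are 22 mm wide; open, the fingers measure 114 mm over their backs; the gripper's body (76 mm by 85 mm) begins 54 mm behind the grasp point. The pads swing forward as they close: fully open they stand 13 mm farther back than shut.
Start: joints at [1.121, 0.527, 1.433, -0, 1.181, -0.178], TCP at [0.167, 0.602, 0.231] pointing down, gripper open.
Joint ranges: [-3.08, 3.08], [-0.75, 2.2], [0.22, 2.44], [-1.43, 4.57], [0, 2.65], [-2.85, 2.85]. Speed limits (rad/s): [2.79, 2.79, 3.14, 3.14, 3.14, 3.14].

## Interface

Orientations are given as a unit quaternion [x, y, z, w].
In Python, from station import manip gives the robot as it stands. The module is installed in compiled form; this text tells all that it offers.
- The arm moves only by the tool send_rows, never from a script. Its argument "commands" is a list of rows, each an object with "delta_pos": the shift along the world's x, y, z in cm, a list of three; "yaw": the turn about the world's z in rad. A call has 1 to 10 rows; each row shifts and turns the pose as measured when the row begins; what a row does not reach is not made up. A row lasts 1/8 s, in which the tool goes at most 62.5 mm and 10.7 degrees, less where a joint would pass 70% of its speed; a pose out of reach is approached as far as the arm can. A call is refused whole if a number of a shift passes 6.25 or a number of a turn 0.188, either way. A call with a gripper value outside its range is refused whole. "grip" is the closure, from -1 (fully open) to 1 (shut), set as the call begins (left out, the last holds). The fingers move at their own pace and stop on an object; "force" is the grip in N (left out, the last holds). Time passes only in rows, so rows that do not move let the fingers close. It gives the time, the measured TCP pose, the force and the opening at its end, in the units of the state.
- manip.sense(): the state, without advancing time (a new reading comes with each control period).
- manip.snapshot(name): name is "side" or "top"; returns the picture (400x640x3 uint8, blue, green, red); there is no depth.
- manip.get_calibration(name): a dict with "fx", "fy", "cx", "cy" (pixels), "dist_coeffs" ([k1, k2, p1, p2, k3] as OpenCV has them; the pictures are not rectified), "world_to_cam" (4x4, takes a point from world to camera coordinates). Camera axes: x right, y down, z forward; pixel columns grow to the right and rows downward; lengths in m; the calibration is good to about 2 mm. A picture is of the moment at which its call begins. get_calibration takes no time and is no camera call.
- manip.sign_off(): hands the job in, once; it reports no verdict.
The state is a dict: "t": time; "q": joint angles; "qd": joint speeds; "tau": joint torques, N m; "tcp_pos": TCP position; "tool_rot": TCP orientation; "force": force on the tool from outside, world axes, zero at the start; "ft_torque": the same for the moment, N m; "finger_gap": opening from 0.0 (shut) to 1.0 (fully open).
Only numpy, scipy, OpenCV 4.12 (cv2) and the standard library are available. Lean on these libraries where they do the work, as an engineer would, in place of code of your own. Each camera call takes 0.05 s, during which the arm holds its last target. There are 200 camera calls.

## Working session

There is one attempt and no reset: what is moved stays moved. The work goes in short steps, Python scripts to look and compute and a tool call to move; the robot and the scene stay as the last step left them, time stands still between calls to the robot, and variables do not carry over. Pictures are saved under pics/ and viewed, about 8 in all and at most 12, crops included, and the job is handed in when it is done.

Besides the shell and the picture viewer there is one more tool, called after ">>>" as name(argument=value, ...) on one line, values as JSON. send_rows: Moves the arm, as the interface text tells. Its arguments: {"type":"object","properties":{"commands":{"type":"array","items":{"type":"object","properties":{"delta_pos":{"type":"array","items":{"type":"number"}},"yaw":{"type":"number"}}}},"grip":{"type":"number"},"force":{"type":"number"}},"required":["commands"]}

```bash
mkdir -p pics
python3 - <<'E'
from station import manip
import cv2
for n in("top","side"):
    im=manip.snapshot(n);cv2.imwrite(f"pics/{n}0.png",im)
    c=manip.get_calibration(n);print(n,c)
print(manip.sense())
E
```

```text
top {'fx': 443.2702680018991, 'fy': 443.2702680018991, 'cx': 319.3082760434347, 'cy': 196.774317631941, 'dist_coeffs': array([-0.01526771,  0.        ,  0.        ,  0.        ,  0.        ]), 'world_to_cam': array([[ 0.00526435, -0.99996621,  0.00631348, -0.00141597],
       [-0.99385966, -0.0059298 , -0.11048893,  0.45507009],
       [ 0.11052264, -0.00569306, -0.9938573 ,  1.11431251],
       [ 0.        ,  0.        ,  0.        ,  1.        ]])}
side {'fx': 365.92674797579303, 'fy': 365.92674797579303, 'cx': 318.61391011023227, 'cy': 195.10947410640344, 'dist_coeffs': array([-0.05872075,  0.        ,  0.        ,  0.        ,  0.        ]), 'world_to_cam': array([[ 0.96086871, -0.27699732,  0.00195043, -0.4167116 ],
       [-0.17981169, -0.62906918, -0.75626697,  0.12088695],
       [ 0.21071087,  0.72632256, -0.65426025,  0.99421055],
       [ 0.        ,  0.        ,  0.        ,  1.        ]])}
{'t': 0.1, 'q': array([ 1.12145225e+00,  5.28414125e-01,  1.43377613e+00, -2.98980972e-05,
        1.18142865e+00, -1.78527298e-01]), 'qd': array([-2.59321948e-03, -2.53080509e-03, -5.52974292e-04, -8.14943042e-05,
        2.31561012e-03,  5.99283004e-04]), 'tau': array([-5.73655980e-04, -4.43302095e+01, -1.78585392e+01, -2.50947523e-04,
        3.86466461e-03, -6.50293046e-06]), 'tcp_pos': array([0.16690595, 0.60162179, 0.23040572]), 'tool_rot': array([ 1.34989270e-01,  9.90846542e-01, -9.67874716e-04, -2.99707616e-04]), 'force': array([-0.15607812, -0.57720782,  0.18278422]), 'ft_torque': array([-0.02299983,  0.01826995, -0.0212144 ]), 'finger_gap': 0.9992820893556549}
```

View pics/top0.png

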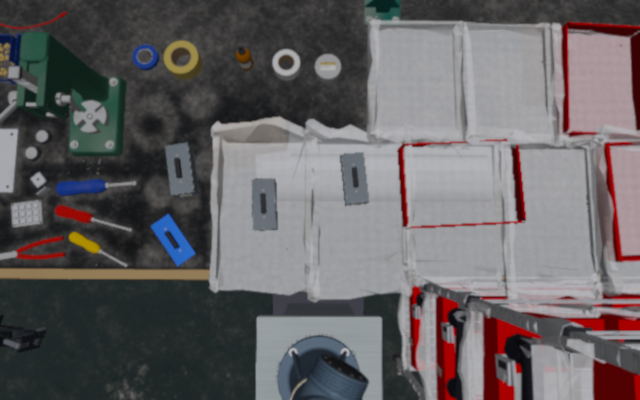

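View pics/side0.png

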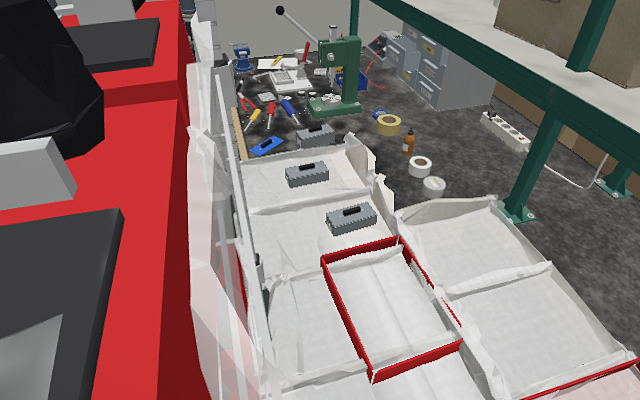

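The three grey boxes are in the top view at (180,168), (264,205) and (354,178). The blue lookalike is at (173,239). The nearest red tray is at about (462,185), with other red trays at (600,75) and (630,205). Next I measure these and check one crop.

```bash
cat > h.py <<'E'
from station import manip
import cv2,numpy as np
def cal(n):
    c=manip.get_calibration(n);K=np.array([[c['fx'],0,c['cx']],[0,c['fy'],c['cy']],[0,0,1]]);return K,c['dist_coeffs'],c['world_to_cam']
def ray(n,px,z):
    K,d,T=cal(n);p=cv2.undistortPoints(np.array(px,float).reshape(-1,1,2),K,d).reshape(-1,2)
    R,t=T[:3,:3],T[:3,3];o=-R.T@t;v=np.c_[p,np.ones(len(p))]@R
    return o+v*((z-o[2])/v[:,2])[:,None]
def proj(n,P):
    K,d,T=cal(n);return cv2.projectPoints(np.array(P,float).reshape(-1,1,3),cv2.Rodrigues(T[:3,:3])[0],T[:3,3],K,d)[0].reshape(-1,2)
def handle(im,c,r=32,thr=60,z=0.066):
    # dark handle blob near pixel c in top view
    x,y=c;m=np.zeros(im.shape[:2],np.uint8);m[y-14:y+14,x-10:x+10]=(im[y-14:y+14,x-10:x+10].max(2)<thr)*255
    k=max(cv2.findContours(m,0,1)[0],key=cv2.contourArea)
    P=ray("top",k.reshape(-1,2),z)[:,:2].astype(np.float32);(cx,cy),(w,h),a=cv2.minAreaRect(P*1000)
    return (cx,cy),(w,h),a,cv2.contourArea(k)
def lid(im,c,z=0.051):
    hsv=cv2.cvtColor(im,cv2.COLOR_BGR2HSV);x,y=c
    m=((hsv[...,2]<150)&(hsv[...,2]>85)).astype(np.uint8)*255;b=np.zeros_like(m);b[y-34:y+34,x-22:x+22]=m[y-34:y+34,x-22:x+22]
    b=cv2.morphologyEx(b,cv2.MORPH_OPEN,np.ones((3,3)))
    k=max(cv2.findContours(b,0,1)[0],key=cv2.contourArea)
    P=ray("top",k.reshape(-1,2),z)[:,:2].astype(np.float32);return cv2.minAreaRect(P*1000)
E
python3 - <<'E'
from h import *
im=cv2.imread("pics/top0.png")
for c in[(180,168),(264,205),(354,178)]:
    print(c,[im[c[1]+d,c[0]].tolist() for d in(0,-20)]);print(' handle',handle(im,c));print(' lid',lid(im,c))
hsv=cv2.cvtColor(im,cv2.COLOR_BGR2HSV)
m=(((hsv[...,0]<8)|(hsv[...,0]>172))&(hsv[...,1]>150)&(hsv[...,2]>60)).astype(np.uint8)*255
m[:, :395]=0;m[:,530:]=0;m[:130]=0;m[235:]=0
p=cv2.findNonZero(m);print(cv2.boundingRect(p));r=cv2.minAreaRect(ray("top",p.reshape(-1,2),.062)[:,:2].astype(np.float32));print('tray',r,cv2.boxPoints(r))
print('side rim',ray("side",[(322,257),(400,238),(460,343),(372,378)],.062))
cv2.imwrite("pics/c1.png",cv2.resize(im[110:300,130:540],None,fx=1.95,fy=1.95,interpolation=cv2.INTER_CUBIC))
E
```

```text
(180, 168) [[42, 39, 37], [116, 109, 102]]
 handle ((521.0636596679688, 354.7183532714844), (46.7856330871582, 11.723917961120605), 9.389422416687012, 67.5)
 lid ((520.365234375, 355.8237609863281), (134.3440399169922, 59.91610336303711), 8.877758026123047)
(264, 205) [[51, 47, 46], [116, 109, 102]]
 handle ((434.2255554199219, 140.98243713378906), (45.024925231933594, 8.624016761779785), 5.141777515411377, 42.5)
 lid ((432.4574890136719, 139.8651885986328), (133.64617919921875, 65.27364349365234), 0.9006282091140747)
(354, 178) [[51, 47, 47], [116, 109, 102]]
 handle ((500.7410583496094, -86.55838012695312), (45.80559158325195, 8.44654655456543), 5.422514915466309, 43.5)
 lid ((498.97662353515625, -86.19853210449219), (135.7751922607422, 64.423828125), 4.575156211853027)
(399, 143, 126, 84)
tray ((0.48862355947494507, -0.3533937931060791), (0.21096734702587128, 0.3050157129764557), 2.6501972675323486) [[ 0.37620103 -0.20592642]
 [ 0.3903044  -0.51061594]
 [ 0.6010461  -0.50086117]
 [ 0.58694273 -0.19617164]]
side rim [[ 0.37722604 -0.22451726  0.062     ]
 [ 0.58294012 -0.2203844   0.062     ]
 [ 0.57597301 -0.50896829  0.062     ]
 [ 0.38433401 -0.52183037  0.062     ]]
```

View pics/c1.png

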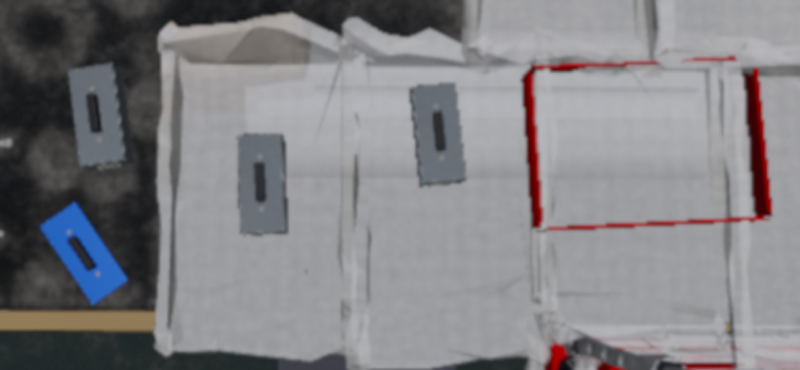

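The crop shows three grey lids and one blue one, so the choice of boxes holds. Measured positions:

| Item | x (m) | y (m) | Yaw |
|---|---|---|---|
| Box A | 0.521 | 0.355 | about 9° |
| Box B | 0.433 | 0.140 | about 2° |
| Box C | 0.500 | -0.086 | about 5° |
| Tray | about 0.486 | about -0.358 | not used |

Both views put the tray's long side along world y, not x as the text says.

I start with box A.

>>> send_rows(commands=[{"delta_pos": [3.5,-2.5,0],"yaw": 0.045},{"delta_pos": [3.5,-2.5,0],"yaw": 0.045},{"delta_pos": [3.5,-2.5,0],"yaw": 0.045},{"delta_pos": [3.5,-2.5,0],"yaw": 0.045},{"delta_pos": [3.5,-2.5,0],"yaw": 0.045},{"delta_pos": [3.5,-2.5,0],"yaw": 0.045},{"delta_pos": [3.5,-2.5,0],"yaw": 0.045},{"delta_pos": [3.5,-2.5,0],"yaw": 0.045},{"delta_pos": [3.5,-2.5,0],"yaw": 0.045},{"delta_pos": [3.5,-2.5,0],"yaw": 0.045}], grip=-1, force=60)

```text
t: 1.35
tcp_pos: [0.5214, 0.343, 0.2255]
tool_rot: [-0.1, 0.995, -0.004, -0.003]
force: [0.2, 0.4, -0.3]
finger_gap: 0.999
```

>>> send_rows(commands=[{"delta_pos": [0,1.2,0],"yaw": -0.04},{"delta_pos": [0,0,0]},{"delta_pos": [0,0,-4]},{"delta_pos": [0,0,-4]},{"delta_pos": [0,0,-2]},{"delta_pos": [0,0,0]}])

```text
validation failed for argument at $.co...
```

>>> send_rows(commands=[{"delta_pos": [0,1.2,0],"yaw": -0.04},{"delta_pos": [0,0,0],"yaw": 0},{"delta_pos": [0,0,-4],"yaw": 0},{"delta_pos": [0,0,-4],"yaw": 0},{"delta_pos": [0,0,-2],"yaw": 0},{"delta_pos": [0,0,0],"yaw": 0}])

```text
t: 2.1
tcp_pos: [0.5225, 0.3517, 0.1217]
tool_rot: [-0.08, 0.997, -0.005, -0.004]
force: [0.3, -0.4, 0.4]
finger_gap: 1.0
```

Run:
```python
from h import *
im=manip.snapshot("top");s=manip.sense();print(s['t'],s['tcp_pos'],s['tool_rot'],s['force'])
a=cv2.resize(im[110:260,100:290],None,fx=3,fy=3)
b=cv2.resize(manip.snapshot("side")[60:240,220:420],None,fx=2.2,fy=2.5)
h=450;cv2.imwrite("pics/c2.png",cv2.resize(np.hstack([cv2.resize(a,(400,320)),cv2.resize(b,(400,320))]),None,fx=1,fy=1))
```

```text
2.15 [0.52316323 0.35212544 0.12276168] [-0.080338    0.99675284 -0.00453599 -0.00300108] [0.06688144 0.74094549 0.26962613]
```

View pics/c2.png

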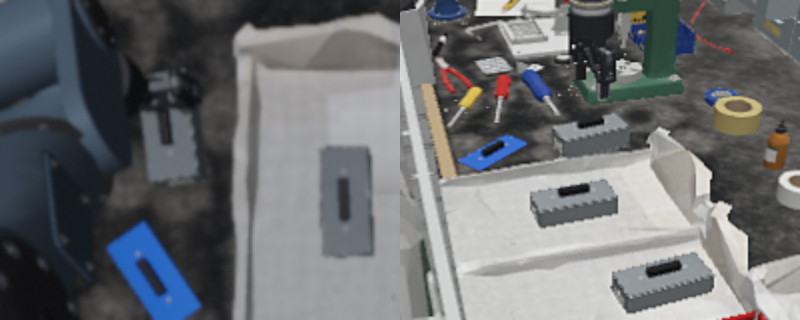

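The gripper is over box A: tips in the side view at about (316,113) match the projection of the TCP. I lower and grip.

>>> send_rows(commands=[{"delta_pos": [0,0.3,-3],"yaw": -0.005},{"delta_pos": [0,0,-3],"yaw": 0},{"delta_pos": [0,0,-3],"yaw": 0},{"delta_pos": [0,0,-1.5],"yaw": 0},{"delta_pos": [0,0,-0.5],"yaw": 0},{"delta_pos": [0,0,0],"yaw": 0}])

```text
t: 2.95
tcp_pos: [0.5309, 0.3594, 0.021]
tool_rot: [-0.079, 0.997, -0.001, 0.008]
force: [0.5, 0.1, -1.1]
finger_gap: 0.999
```

>>> send_rows(commands=[{"delta_pos": [0,0,0],"yaw": 0},{"delta_pos": [0,0,0],"yaw": 0},{"delta_pos": [0,0,0],"yaw": 0},{"delta_pos": [0,0,0],"yaw": 0},{"delta_pos": [0,0,0],"yaw": 0}], grip=1, force=60)

```text
t: 3.58
tcp_pos: [0.532, 0.3598, 0.0236]
tool_rot: [-0.079, 0.997, -0.0, 0.01]
force: [-0.1, 0.0, -2.8]
finger_gap: 0.685
```

>>> send_rows(commands=[{"delta_pos": [0,0,0],"yaw": 0},{"delta_pos": [0,0,0],"yaw": 0},{"delta_pos": [0,0,0],"yaw": 0},{"delta_pos": [-0.9,-0.3,-0.6],"yaw": 0},{"delta_pos": [0,0,-0.6],"yaw": 0},{"delta_pos": [0,0,0],"yaw": 0}], grip=-1)

```text
t: 4.32
tcp_pos: [0.5226, 0.3568, 0.0114]
tool_rot: [-0.079, 0.997, -0.0, 0.01]
force: [-0.4, 0.4, -0.2]
finger_gap: 0.999
```

>>> send_rows(commands=[{"delta_pos": [0,0,0],"yaw": 0},{"delta_pos": [0,0,0],"yaw": 0},{"delta_pos": [0,0,0],"yaw": 0},{"delta_pos": [0,0,0],"yaw": 0},{"delta_pos": [0,0,0],"yaw": 0}], grip=1, force=60)

```text
t: 4.95
tcp_pos: [0.523, 0.3571, 0.0115]
tool_rot: [-0.079, 0.997, 0.0, 0.01]
force: [0.6, -0.3, -0.1]
finger_gap: 0.69
```

>>> send_rows(commands=[{"delta_pos": [0,0,1.5],"yaw": 0},{"delta_pos": [0,0,1.5],"yaw": 0},{"delta_pos": [0,0,1],"yaw": 0},{"delta_pos": [0,0,0],"yaw": 0},{"delta_pos": [0,0,0],"yaw": 0},{"delta_pos": [0,0,0],"yaw": 0}])

```text
t: 5.7
tcp_pos: [0.5224, 0.3567, 0.0544]
tool_rot: [-0.079, 0.997, -0.0, 0.01]
force: [0.1, -0.6, -2.8]
finger_gap: 0.693
```

Run:
```python
from h import *
for i in range(4):
    im=manip.snapshot("side");s=manip.sense();print(s['t'],s['tcp_pos'],s['force'],s['ft_torque'],s['finger_gap'])
cv2.imwrite("pics/c3.png",cv2.resize(im[60:200,220:420],None,fx=4,fy=4))
```

```text
5.75 [0.52233908 0.35668317 0.05424473] [-0.46368401  0.55671057 -2.16368161] [0.01265677 0.10742378 0.05276926] 0.693170897499438
5.8 [0.52235084 0.35665104 0.05418712] [ 0.71439641  0.04226243 -2.34756727] [ 0.04223021 -0.01849685 -0.01249378] 0.6971444291273221
5.85 [0.52235762 0.35670216 0.05416512] [ 0.34528244  0.52243395 -2.89463336] [-0.02356906  0.01908847 -0.00628461] 0.6985710381106383
5.9 [0.52242539 0.35671851 0.05419863] [ 0.53667072 -0.34544345 -2.95508035] [0.00773486 0.01971333 0.04093848] 0.6969481528966447
```

View pics/c3.png

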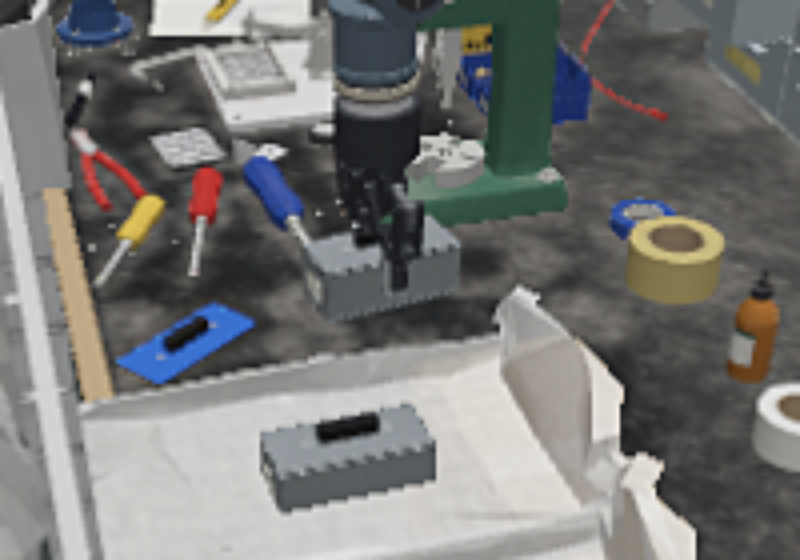

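Box A is lifted level, about 43 mm, and weighs about 2.7 N, so it holds a capsule. I put it back.

>>> send_rows(commands=[{"delta_pos": [0,0,-1.5],"yaw": 0},{"delta_pos": [0,0,-1.5],"yaw": 0},{"delta_pos": [0,0,-0.8],"yaw": 0},{"delta_pos": [0,0,0],"yaw": 0},{"delta_pos": [0,0,0],"yaw": 0}])

```text
t: 6.52
tcp_pos: [0.5215, 0.3562, 0.0117]
tool_rot: [-0.079, 0.997, -0.001, 0.008]
force: [0.0, -0.2, 1.8]
finger_gap: 0.693
```

>>> send_rows(commands=[{"delta_pos": [0,0,0],"yaw": 0},{"delta_pos": [0,0,0],"yaw": 0},{"delta_pos": [0,0,0],"yaw": 0},{"delta_pos": [0,0,0],"yaw": 0},{"delta_pos": [0,0,3],"yaw": 0},{"delta_pos": [0,0,5],"yaw": 0},{"delta_pos": [0,0,5],"yaw": 0},{"delta_pos": [0,0,2],"yaw": 0}], grip=-1)

```text
t: 7.52
tcp_pos: [0.5218, 0.3563, 0.1666]
tool_rot: [-0.079, 0.997, -0.001, 0.009]
force: [-0.0, 0.8, 0.0]
finger_gap: 1.001
```

>>> send_rows(commands=[{"delta_pos": [-1.5,-3.6,0],"yaw": -0.02},{"delta_pos": [-1.5,-3.6,0],"yaw": -0.02},{"delta_pos": [-1.5,-3.6,0],"yaw": -0.02},{"delta_pos": [-1.5,-3.6,0],"yaw": -0.02},{"delta_pos": [-1.5,-3.6,0],"yaw": -0.02},{"delta_pos": [-1.3,-3.6,0],"yaw": -0.02},{"delta_pos": [0,0,0],"yaw": 0},{"delta_pos": [0,0,0],"yaw": 0}])

```text
t: 8.52
tcp_pos: [0.4338, 0.1363, 0.1725]
tool_rot: [-0.018, 1.0, 0.0, 0.016]
force: [-0.8, -0.2, 0.4]
finger_gap: 0.997
```

Run:
```python
from h import *
im=manip.snapshot("side");cv2.imwrite("pics/s4.png",im);s=manip.sense();print(s['t'],s['tcp_pos'],s['tool_rot'],s['force'])
# predicted handle positions in side from top
for P in[(.521,.355,.066),(.433,.140,.066),(.500,-.086,.066)]:
    u=proj("side",P)[0];x,y=u.astype(int)
    m=np.zeros(im.shape[:2],np.uint8);m[y-12:y+12,x-20:x+20]=(im[y-12:y+12,x-20:x+20].max(2)<60)*255
    k=cv2.findContours(m,0,1)[0]
    if k:
        k=max(k,key=cv2.contourArea);M=cv2.moments(k);c=(M['m10']/M['m00'],M['m01']/M['m00']);print(u,c,ray("side",[c],.0625))
```

```text
8.575 [0.43373162 0.13650011 0.17245891] [-1.83115242e-02  9.99704570e-01  3.11953238e-04  1.59800804e-02] [ 0.24104577  0.5170139  -1.51640573]
[314.6526015  126.97666109] (309.6886850152905, 123.76452599388378) [[0.51125717 0.38805586 0.0625    ]]
[306.04658151 164.74978125] (306.5, 166.57051282051282) [[0.4330781 0.1349573 0.0625   ]]
[350.874996   208.05001677] (351.2080378250591, 210.89361702127658) [[ 0.4984986  -0.09341658  0.0625    ]]
```

>>> send_rows(commands=[{"delta_pos": [0,0.2,-4],"yaw": 0},{"delta_pos": [0,0,-4],"yaw": 0},{"delta_pos": [0,0,-3],"yaw": 0},{"delta_pos": [0,0,-2],"yaw": 0},{"delta_pos": [0,0,0],"yaw": 0},{"delta_pos": [0,0,0],"yaw": 0}])

```text
t: 9.32
tcp_pos: [0.4403, 0.1442, 0.0398]
tool_rot: [-0.023, 1.0, 0.001, 0.022]
force: [-0.6, 0.4, -0.4]
finger_gap: 0.996
```

Run:
```python
from h import *
im=manip.snapshot("side")
im2=manip.snapshot("top");s=manip.sense();print(s['t'],s['tcp_pos'],s['tool_rot'],s['force'])
print(lid(im2,(180,168)))
cv2.imwrite("pics/c5.png",np.hstack([cv2.resize(im[80:230,240:390],(400,400)),cv2.resize(im2[120:270,140:290],(400,400))]))
```

```text
9.425 [0.4403728  0.14396321 0.04019418] [-2.25435116e-02  9.99495159e-01  9.93221976e-04  2.23658290e-02] [ 0.75856753 -0.08311709  0.40363677]
((474.0052185058594, 353.4913330078125), (72.2811279296875, 108.63077545166016), 1.9877967834472656)
```

View pics/c5.png

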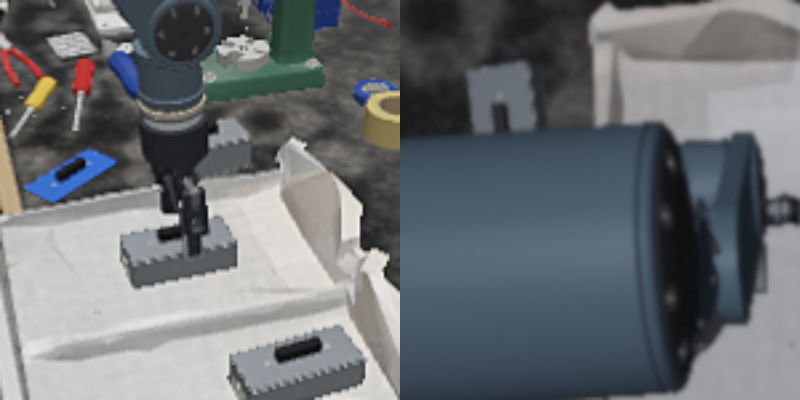

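Box A stands closed where it was, and the fingers straddle box B. I correct the small drift and go down the last 3 cm.

>>> send_rows(commands=[{"delta_pos": [-0.7,-0.5,-1],"yaw": 0},{"delta_pos": [0,0,-1.5],"yaw": 0},{"delta_pos": [0,0,-0.5],"yaw": 0},{"delta_pos": [0,0,0],"yaw": 0}])

```text
t: 9.93
tcp_pos: [0.4364, 0.1394, 0.0132]
tool_rot: [-0.023, 0.999, 0.001, 0.027]
force: [0.3, 0.1, 0.4]
finger_gap: 0.997
```

>>> send_rows(commands=[{"delta_pos": [0,0,0],"yaw": 0},{"delta_pos": [0,0,0],"yaw": 0},{"delta_pos": [0,0,0],"yaw": 0},{"delta_pos": [0,0,0],"yaw": 0},{"delta_pos": [0,0,0],"yaw": 0}], grip=1, force=60)

```text
t: 10.55
tcp_pos: [0.4368, 0.1396, 0.0145]
tool_rot: [-0.023, 0.999, 0.001, 0.028]
force: [1.4, 0.3, -2.3]
finger_gap: 0.695
```

>>> send_rows(commands=[{"delta_pos": [0,0,1.5],"yaw": 0},{"delta_pos": [0,0,1.5],"yaw": 0},{"delta_pos": [0,0,1],"yaw": 0},{"delta_pos": [0,0,0],"yaw": 0},{"delta_pos": [0,0,0],"yaw": 0},{"delta_pos": [0,0,0],"yaw": 0}])

```text
t: 11.3
tcp_pos: [0.4354, 0.1394, 0.0541]
tool_rot: [-0.023, 0.999, 0.001, 0.026]
force: [0.4, 0.0, -2.5]
finger_gap: 0.694
```

Run:
```python
from h import *
for i in range(4):
    im=manip.snapshot("side");s=manip.sense();print(s['t'],s['tcp_pos'],s['tool_rot'],s['force'],s['finger_gap'])
cv2.imwrite("pics/s6.png",im)
```

```text
11.35 [0.43536863 0.13940697 0.05405331] [-0.02292156  0.9994082   0.00115057  0.02562283] [-0.9537731   0.9432698  -1.56357533] 0.6940982980618339
11.4 [0.43534169 0.13941863 0.05405857] [-0.02291782  0.99940863  0.00116051  0.02560898] [-0.6497192   1.26043466 -3.07975581] 0.6940040830076052
11.45 [0.43538771 0.13941418 0.05409588] [-0.02291004  0.99940778  0.00116167  0.02564884] [ 0.24056613  0.30702552 -2.81621933] 0.6885269721719017
11.5 [0.43546883 0.13942105 0.05417329] [-0.02289908  0.99940502  0.00117066  0.02576578] [-0.44795762 -0.62362221 -2.87710687] 0.6924914419010906
```

Box B also weighs about 2.6 N, so box C should hold the punch. I set B down and confirm with C.

>>> send_rows(commands=[{"delta_pos": [0,0,-1.5],"yaw": 0},{"delta_pos": [0,0,-1.5],"yaw": 0},{"delta_pos": [0,0,-0.6],"yaw": 0},{"delta_pos": [0,0,0],"yaw": 0},{"delta_pos": [0,0,-0.2],"yaw": 0}])

```text
t: 12.12
tcp_pos: [0.4364, 0.1395, 0.0154]
tool_rot: [-0.023, 0.999, 0.001, 0.027]
force: [0.5, 0.2, -2.6]
finger_gap: 0.687
```

>>> send_rows(commands=[{"delta_pos": [0,0,0],"yaw": 0},{"delta_pos": [0,0,0],"yaw": 0},{"delta_pos": [0,0,0],"yaw": 0},{"delta_pos": [0,0,0],"yaw": 0},{"delta_pos": [0,0,3],"yaw": 0},{"delta_pos": [0,0,5],"yaw": 0},{"delta_pos": [0,0,4],"yaw": 0},{"delta_pos": [0,0,0],"yaw": 0}], grip=-1)

```text
t: 13.12
tcp_pos: [0.4372, 0.1395, 0.1398]
tool_rot: [-0.023, 0.999, 0.001, 0.028]
force: [0.1, 0.7, -0.3]
finger_gap: 1.004
```

>>> send_rows(commands=[{"delta_pos": [1,-3.7,0],"yaw": 0.006},{"delta_pos": [1,-3.7,0],"yaw": 0.006},{"delta_pos": [1,-3.7,0],"yaw": 0.006},{"delta_pos": [1,-3.7,0],"yaw": 0.006},{"delta_pos": [1,-3.7,0],"yaw": 0.006},{"delta_pos": [1,-3.7,0],"yaw": 0.006},{"delta_pos": [0,0,0],"yaw": 0},{"delta_pos": [0,0,0],"yaw": 0}])

```text
t: 14.12
tcp_pos: [0.4926, -0.0874, 0.1323]
tool_rot: [-0.042, 0.999, 0.004, 0.022]
force: [-0.1, 1.4, 0.2]
finger_gap: 0.998
```

>>> send_rows(commands=[{"delta_pos": [0.5,-0.2,-3],"yaw": 0},{"delta_pos": [0,0,-3],"yaw": 0},{"delta_pos": [0,0,-2],"yaw": 0},{"delta_pos": [0,0,0],"yaw": 0}])

```text
t: 14.62
tcp_pos: [0.4948, -0.0839, 0.0494]
tool_rot: [-0.045, 0.999, 0.006, 0.02]
force: [-0.2, -1.1, 0.3]
finger_gap: 0.997
```

>>> send_rows(commands=[{"delta_pos": [0.4,-0.6,-1.2],"yaw": -0.006},{"delta_pos": [0,0,-1.5],"yaw": 0},{"delta_pos": [0,0,-1],"yaw": 0},{"delta_pos": [0,0,-0.2],"yaw": 0},{"delta_pos": [0,0,0],"yaw": 0}])

```text
t: 15.25
tcp_pos: [0.4998, -0.0894, 0.0092]
tool_rot: [-0.042, 0.999, 0.005, 0.021]
force: [0.0, 0.1, -0.2]
finger_gap: 1.002
```

>>> send_rows(commands=[{"delta_pos": [0,0,0],"yaw": 0},{"delta_pos": [0,0,0],"yaw": 0},{"delta_pos": [0,0,0],"yaw": 0},{"delta_pos": [0,0,0],"yaw": 0},{"delta_pos": [0,0,0],"yaw": 0}], grip=1, force=60)

```text
t: 15.88
tcp_pos: [0.4998, -0.0892, 0.01]
tool_rot: [-0.043, 0.999, 0.005, 0.021]
force: [0.3, 0.4, -1.3]
finger_gap: 0.7
```

>>> send_rows(commands=[{"delta_pos": [0,0,1.5],"yaw": 0},{"delta_pos": [0,0,1.5],"yaw": 0},{"delta_pos": [0,0,1],"yaw": 0},{"delta_pos": [0,0,0],"yaw": 0},{"delta_pos": [0,0,0],"yaw": 0},{"delta_pos": [0,0,0],"yaw": 0}])

```text
t: 16.62
tcp_pos: [0.4983, -0.0888, 0.0524]
tool_rot: [-0.043, 0.999, 0.006, 0.02]
force: [0.2, 0.7, -6.6]
finger_gap: 0.695
```

Run:
```python
from h import *
for i in range(4):
    im=manip.snapshot("side");s=manip.sense();print(s['t'],s['tcp_pos'],s['tool_rot'],s['force'],s['finger_gap'])
cv2.imwrite("pics/s7.png",im)
```

```text
16.675 [ 0.49830315 -0.08875377  0.05230849] [-0.04257252  0.99888316  0.00557753  0.01972081] [ 0.01507469  0.31782702 -5.4928473 ] 0.6941463021722537
16.725 [ 0.49828327 -0.08872421  0.05225479] [-0.0425815   0.99888343  0.00560998  0.01967828] [-0.34759691  0.14590795 -6.47236156] 0.6931104789375051
16.775 [ 0.49831066 -0.08875733  0.05225992] [-0.04256019  0.9988842   0.00559797  0.01968875] [-0.8629154   0.75749184 -5.68492889] 0.6915289019209047
16.825 [ 0.49834357 -0.08875537  0.05225416] [-0.04255681  0.99888379  0.00558876  0.01971936] [ 0.12511718  0.64859044 -5.82443551] 0.6957351225364112
```

Box C weighs about 5.9 N, so it holds the punch. I set it down, rise to handle height and check.

>>> send_rows(commands=[{"delta_pos": [0,0,-1.5],"yaw": 0},{"delta_pos": [0,0,-1.5],"yaw": 0},{"delta_pos": [0,0,-0.8],"yaw": 0},{"delta_pos": [0,0,0],"yaw": 0},{"delta_pos": [0,0,-0.3],"yaw": 0}])

```text
t: 17.45
tcp_pos: [0.4979, -0.0886, 0.0099]
tool_rot: [-0.043, 0.999, 0.006, 0.019]
force: [-9.7, 3.7, 52.4]
finger_gap: 0.694
```

>>> send_rows(commands=[{"delta_pos": [0,0,0],"yaw": 0},{"delta_pos": [0,0,0],"yaw": 0},{"delta_pos": [0,0,0],"yaw": 0},{"delta_pos": [0,0,0],"yaw": 0},{"delta_pos": [0,0,2],"yaw": 0},{"delta_pos": [0,0,2.5],"yaw": 0},{"delta_pos": [0,0,0],"yaw": 0}], grip=-1)

```text
t: 18.32
tcp_pos: [0.5004, -0.0897, 0.058]
tool_rot: [-0.043, 0.999, 0.004, 0.022]
force: [-0.2, -0.5, -0.3]
finger_gap: 0.999
```

>>> send_rows(commands=[{"delta_pos": [0,0,-0.2],"yaw": 0},{"delta_pos": [0,0,0],"yaw": 0},{"delta_pos": [0,0,0],"yaw": 0},{"delta_pos": [0,0,0],"yaw": 0},{"delta_pos": [0,0,0],"yaw": 0},{"delta_pos": [0,0,0],"yaw": 0},{"delta_pos": [0,0,0],"yaw": 0}], grip=1, force=40)

```text
t: 19.2
tcp_pos: [0.4991, -0.0892, 0.0536]
tool_rot: [-0.043, 0.999, 0.005, 0.02]
force: [0.1, -0.1, 1.0]
finger_gap: 0.122
```

>>> send_rows(commands=[{"delta_pos": [0,0,2],"yaw": 0},{"delta_pos": [0,0,3],"yaw": 0},{"delta_pos": [0,0,4],"yaw": 0},{"delta_pos": [0,0,3],"yaw": 0},{"delta_pos": [0,0,0],"yaw": 0}])

```text
t: 19.82
tcp_pos: [0.4976, -0.0886, 0.1751]
tool_rot: [-0.042, 0.999, 0.006, 0.019]
force: [0.2, 0.0, -0.1]
finger_gap: 0.13
```

Run:
```python
from h import *
im=manip.snapshot("side");im2=manip.snapshot("top");s=manip.sense();print(s['t'],s['tcp_pos'],s['tool_rot'],s['force'],s['finger_gap'])
cv2.imwrite("pics/c8.png",np.hstack([cv2.resize(im[100:260,250:410],(400,400)),cv2.resize(im2[100:260,270:430],(400,400))]))
cv2.imwrite("pics/top8.png",im2)
```

```text
19.925 [ 0.49592356 -0.08795807  0.17293823] [-0.04181092  0.9989676   0.00745885  0.01612313] [0.53758202 0.32100331 0.80569982] 0.12368842895750433
```

View pics/c8.png

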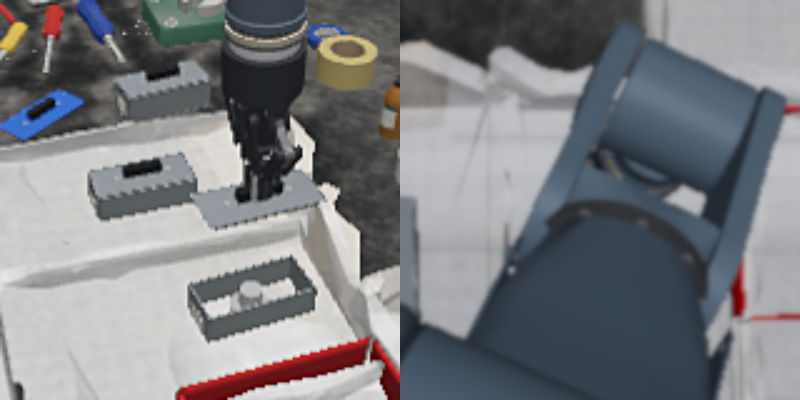

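The lid is off, hanging level. The open box shows the punch at side-view pixel (350,217). I carry the lid to the bare bench behind the boxes.

>>> send_rows(commands=[{"delta_pos": [3,4,0],"yaw": 0},{"delta_pos": [3,4,0],"yaw": 0},{"delta_pos": [3,4,0],"yaw": 0},{"delta_pos": [3,4,0],"yaw": 0},{"delta_pos": [3,4,0],"yaw": 0},{"delta_pos": [3,4,0],"yaw": 0},{"delta_pos": [0,0,-2],"yaw": 0},{"delta_pos": [0,0,-3],"yaw": 0},{"delta_pos": [0,0,0],"yaw": 0}])

```text
t: 21.05
tcp_pos: [0.6693, 0.1588, 0.1003]
tool_rot: [-0.039, 0.999, 0.008, -0.001]
force: [-1.5, 0.6, -0.8]
finger_gap: 0.126
```

Run:
```python
from h import *
im2=manip.snapshot("top");s=manip.sense();print(s['t'],s['tcp_pos'],s['tool_rot'],s['force'],s['finger_gap'])
cv2.imwrite("pics/top9.png",im2)
g=im2[140:215,310:400];gx=cv2.cvtColor(g,cv2.COLOR_BGR2GRAY)
cv2.imwrite("pics/c9.png",np.hstack([cv2.resize(g,(400,400),interpolation=cv2.INTER_CUBIC),cv2.resize(im2[60:240,210:390],(400,400))]))
```

```text
21.1 [0.67052887 0.15868883 0.10196214] [-3.91492337e-02  9.99197490e-01  8.44205622e-03  6.66541548e-04] [ 0.08911638 -0.13041195 -1.0305399 ] 0.12425441093070033
```

View pics/c9.png

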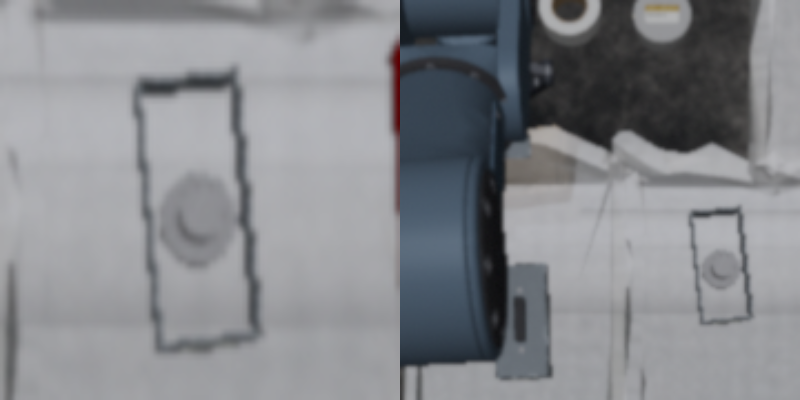

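The stem top is at about (356.6,179.9) and the foot centre at about (354.5,180.9). The box is at the right place and B is still closed. I lower the lid.

>>> send_rows(commands=[{"delta_pos": [0,0,-3],"yaw": 0},{"delta_pos": [0,0,-3],"yaw": 0},{"delta_pos": [0,0,-1.5],"yaw": 0},{"delta_pos": [0,0,0],"yaw": 0}])

```text
t: 21.6
tcp_pos: [0.6722, 0.1558, 0.0285]
tool_rot: [-0.037, 0.999, 0.008, 0.003]
force: [0.5, -0.1, 0.1]
finger_gap: 0.127
```

Run:
```python
from h import *
print(ray("top",[(356.6,179.9)],.045),ray("top",[(354.5,180.9)],.023))
B=[(310+a*90/400,140+b*75/400) for a,b in[(137,80),(236,72),(259,333),(160,348)]]
P=ray("top",B,.048);print(P,P.mean(0));r=cv2.minAreaRect(P[:,:2].astype(np.float32));print(r)
im=cv2.imread("pics/s7.png")
print(ray("side",[(350,216.5)],.045))
```

```text
[[ 0.49653122 -0.09317791  0.045     ]] [[ 0.4971917  -0.08972186  0.023     ]]
[[ 0.55991578 -0.05296908  0.048     ]
 [ 0.56419058 -0.10977413  0.048     ]
 [ 0.43892752 -0.12209024  0.048     ]
 [ 0.43149258 -0.06596824  0.048     ]] [ 0.49863161 -0.08770042  0.048     ]
((0.49857160449028015, -0.08779728412628174), (0.1290794312953949, 0.056946758180856705), 5.779864311218262)
[[ 0.49506026 -0.09633834  0.045     ]]
```

>>> send_rows(commands=[{"delta_pos": [0,0,-1],"yaw": 0},{"delta_pos": [0,0,-0.6],"yaw": 0},{"delta_pos": [0,0,-0.1],"yaw": 0},{"delta_pos": [0,0,0],"yaw": 0}])

```text
t: 22.1
tcp_pos: [0.6746, 0.1557, 0.014]
tool_rot: [-0.037, 0.999, 0.008, 0.006]
force: [0.3, -0.4, -0.5]
finger_gap: 0.123
```

>>> send_rows(commands=[{"delta_pos": [0,0,-0.3],"yaw": 0},{"delta_pos": [0,0,-0.1],"yaw": 0},{"delta_pos": [0,0,0],"yaw": 0}])

```text
t: 22.48
tcp_pos: [0.675, 0.1559, 0.0112]
tool_rot: [-0.038, 0.999, 0.008, 0.007]
force: [-0.8, 0.3, 1.1]
finger_gap: 0.13
```

>>> send_rows(commands=[{"delta_pos": [0,0,0],"yaw": 0},{"delta_pos": [0,0,0],"yaw": 0},{"delta_pos": [0,0,0],"yaw": 0},{"delta_pos": [0,0,0],"yaw": 0},{"delta_pos": [0,0,2],"yaw": 0},{"delta_pos": [0,0,4],"yaw": 0},{"delta_pos": [0,0,5],"yaw": 0},{"delta_pos": [0,0,3],"yaw": 0}], grip=-1)

```text
t: 23.48
tcp_pos: [0.6733, 0.1557, 0.1553]
tool_rot: [-0.037, 0.999, 0.008, 0.005]
force: [0.1, -0.1, -0.5]
finger_gap: 1.004
```

Run:
```python
from h import *
im=manip.snapshot("side");s=manip.sense();print(s['t'],s['q'],s['tcp_pos'],s['tool_rot'],s['force'])
u=proj("side",[(.675,.156,.022)])[0];print(u)
x,y=u.astype(int);cv2.imwrite("pics/c10.png",cv2.resize(im[80:260,270:450],(540,540)))
```

```text
23.525 [ 0.05901606  0.68962847  1.32619071  0.01829995  1.10894096 -1.59485687] [0.67553592 0.15597633 0.15960867] [-0.03751843  0.99922664  0.00837104  0.00827077] [ 0.68464947 -0.05542386  2.89892658]
[374.40581973 161.03268738]
```

View pics/c10.png

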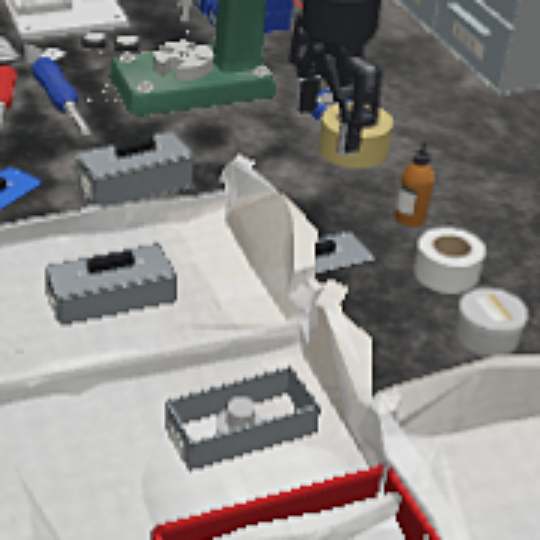

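The lid lies flat on the bench, at side pixel (384,163). Next I move to the punch with a quarter turn, which brings joint 6 near 0.

>>> send_rows(commands=[{"delta_pos": [-1.8,-2.5,0],"yaw": -0.155},{"delta_pos": [-1.8,-2.5,0],"yaw": -0.155},{"delta_pos": [-1.8,-2.5,0],"yaw": -0.155},{"delta_pos": [-1.8,-2.5,0],"yaw": -0.155},{"delta_pos": [-1.8,-2.5,0],"yaw": -0.155},{"delta_pos": [-1.8,-2.5,0],"yaw": -0.155},{"delta_pos": [-1.8,-2.5,0],"yaw": -0.155},{"delta_pos": [-1.8,-2.5,0],"yaw": -0.155},{"delta_pos": [-1.8,-2.5,0],"yaw": -0.155},{"delta_pos": [-1.8,-2.5,0],"yaw": -0.155}], grip=-0.3)

```text
t: 24.78
tcp_pos: [0.4951, -0.0996, 0.1743]
tool_rot: [0.689, 0.724, -0.003, 0.023]
force: [-0.5, -0.8, 0.3]
finger_gap: 0.649
```

>>> send_rows(commands=[{"delta_pos": [0,0,0],"yaw": 0}])

```text
t: 24.9
tcp_pos: [0.4944, -0.1008, 0.1752]
tool_rot: [0.69, 0.723, -0.003, 0.024]
force: [0.7, -0.5, 0.9]
finger_gap: 0.652
```

>>> send_rows(commands=[{"delta_pos": [0.2,0.8,-3],"yaw": 0.05},{"delta_pos": [0,0,-4],"yaw": 0},{"delta_pos": [0,0,-2],"yaw": 0},{"delta_pos": [0,0,0],"yaw": 0},{"delta_pos": [0,0,0],"yaw": 0}])

```text
t: 25.52
tcp_pos: [0.5024, -0.0917, 0.0876]
tool_rot: [0.668, 0.743, 0.001, 0.03]
force: [-0.7, 0.1, -0.6]
finger_gap: 0.649
```

Run:
```python
from h import *
im=manip.snapshot("side");s=manip.sense();print(s['t'],s['tcp_pos'],s['tool_rot'],proj("side",[s['tcp_pos']]))
cv2.imwrite("pics/c11.png",cv2.resize(im[170:250,300:400],None,fx=6,fy=6,interpolation=cv2.INTER_CUBIC))
```

```text
25.575 [ 0.50241858 -0.09181721  0.08776989] [6.68419406e-01 7.43172513e-01 6.05243359e-04 3.01620281e-02] [[352.95867244 203.32668881]]
```

View pics/c11.png

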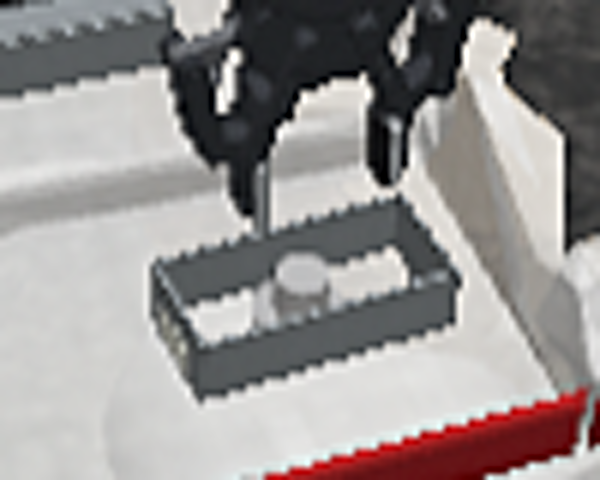

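The fingers straddle the box along its length, with the stem at pixel (350,217). They are about 6 mm too far in x, so I correct that and descend.

>>> send_rows(commands=[{"delta_pos": [-0.6,0,-1.5],"yaw": 0},{"delta_pos": [0,0,-2],"yaw": 0},{"delta_pos": [0,0,0],"yaw": 0}])

```text
t: 25.95
tcp_pos: [0.4996, -0.0925, 0.056]
tool_rot: [0.668, 0.744, 0.002, 0.034]
force: [0.4, 0.5, -0.3]
finger_gap: 0.648
```

>>> send_rows(commands=[{"delta_pos": [-0.4,0,-1],"yaw": 0},{"delta_pos": [0,0,-1.2],"yaw": 0},{"delta_pos": [0,0,-0.4],"yaw": 0},{"delta_pos": [0,0,0],"yaw": 0}])

```text
t: 26.45
tcp_pos: [0.4969, -0.093, 0.0305]
tool_rot: [0.668, 0.744, 0.003, 0.036]
force: [-0.1, -0.9, -0.8]
finger_gap: 0.652
```

>>> send_rows(commands=[{"delta_pos": [0,0,-0.3],"yaw": 0},{"delta_pos": [0,0,0],"yaw": 0},{"delta_pos": [0,0,0],"yaw": 0},{"delta_pos": [0,0,0],"yaw": 0},{"delta_pos": [0,0,0],"yaw": 0},{"delta_pos": [0,0,0],"yaw": 0}], grip=1, force=60)

```text
t: 27.2
tcp_pos: [0.4983, -0.0933, 0.0281]
tool_rot: [0.668, 0.744, 0.004, 0.038]
force: [-0.2, -0.2, -0.1]
finger_gap: 0.279
```

>>> send_rows(commands=[{"delta_pos": [0,0,2],"yaw": 0},{"delta_pos": [0,0,3],"yaw": 0},{"delta_pos": [0,0,4],"yaw": 0},{"delta_pos": [0,0,3],"yaw": 0},{"delta_pos": [0,0,2],"yaw": 0},{"delta_pos": [0,0,0],"yaw": 0},{"delta_pos": [0,0,0],"yaw": 0}])

```text
t: 28.08
tcp_pos: [0.4909, -0.0909, 0.1669]
tool_rot: [0.668, 0.744, 0.0, 0.03]
force: [-0.2, -0.7, -3.7]
finger_gap: 0.281
```

Punch held, with about 3.6 N on the wrist and a gap that matches the stem. I carry it to the tray.

>>> send_rows(commands=[{"delta_pos": [0,-3.3,0],"yaw": 0},{"delta_pos": [0,-3.3,0],"yaw": 0},{"delta_pos": [0,-3.3,0],"yaw": 0},{"delta_pos": [0,-3.3,0],"yaw": 0},{"delta_pos": [0,-3.3,0],"yaw": 0},{"delta_pos": [0,-3.3,0],"yaw": 0},{"delta_pos": [0,-3.3,0],"yaw": 0},{"delta_pos": [0,-3.3,0],"yaw": 0},{"delta_pos": [0,0,0],"yaw": 0},{"delta_pos": [0,0,0],"yaw": 0}])

```text
t: 29.32
tcp_pos: [0.4803, -0.3559, 0.1477]
tool_rot: [0.668, 0.744, -0.0, 0.011]
force: [0.9, -0.4, -4.1]
finger_gap: 0.274
```

>>> send_rows(commands=[{"delta_pos": [0,0,-3],"yaw": 0},{"delta_pos": [0,0,-3],"yaw": 0},{"delta_pos": [0,0,-3],"yaw": 0},{"delta_pos": [0,0,-1.5],"yaw": 0},{"delta_pos": [0,0,0],"yaw": 0},{"delta_pos": [0,0,0],"yaw": 0}])

```text
t: 30.08
tcp_pos: [0.4801, -0.3501, 0.0384]
tool_rot: [0.666, 0.746, 0.0, 0.009]
force: [-0.8, -0.1, -3.9]
finger_gap: 0.277
```

Seating should come at a TCP height of about 0.027, so I lower gently.

>>> send_rows(commands=[{"delta_pos": [0,0,-0.5],"yaw": 0},{"delta_pos": [0,0,-0.3],"yaw": 0},{"delta_pos": [0,0,0],"yaw": 0}])

```text
t: 30.45
tcp_pos: [0.4814, -0.3514, 0.0325]
tool_rot: [0.666, 0.746, -0.0, 0.011]
force: [0.2, -0.2, -3.5]
finger_gap: 0.277
```

>>> send_rows(commands=[{"delta_pos": [0,0,-0.4],"yaw": 0},{"delta_pos": [0,0,-0.1],"yaw": 0},{"delta_pos": [0,0,0],"yaw": 0}])

```text
t: 30.82
tcp_pos: [0.4815, -0.3517, 0.0275]
tool_rot: [0.666, 0.746, -0.0, 0.012]
force: [-0.2, 0.2, -3.5]
finger_gap: 0.277
```

>>> send_rows(commands=[{"delta_pos": [0,0,-0.15],"yaw": 0},{"delta_pos": [0,0,0],"yaw": 0}])

```text
t: 31.08
tcp_pos: [0.4816, -0.3515, 0.0271]
tool_rot: [0.666, 0.746, -0.0, 0.012]
force: [-0.9, -0.3, -2.3]
finger_gap: 0.28
```

Contact is beginning, so I release and rise.

>>> send_rows(commands=[{"delta_pos": [0,0,0],"yaw": 0},{"delta_pos": [0,0,0],"yaw": 0},{"delta_pos": [0,0,0],"yaw": 0},{"delta_pos": [0,0,0],"yaw": 0},{"delta_pos": [0,0,2],"yaw": 0},{"delta_pos": [0,0,5],"yaw": 0},{"delta_pos": [0,0,5],"yaw": 0},{"delta_pos": [0,0,5],"yaw": 0},{"delta_pos": [0,0,3],"yaw": 0}], grip=-0.3)

```text
t: 32.2
tcp_pos: [0.4805, -0.3507, 0.2305]
tool_rot: [0.666, 0.746, 0.0, 0.01]
force: [0.2, 0.1, 1.2]
finger_gap: 0.646
```

Run:
```python
from h import *
im=manip.snapshot("side");s=manip.sense();print(s['t'],s['tcp_pos'],s['force'])
cv2.imwrite("pics/c12.png",cv2.resize(im[90:390,250:490],(600,750))[:600])
cv2.imwrite("pics/c12.png",cv2.resize(im[90:390,250:490],(480,600)))
```

```text
32.25 [ 0.48201725 -0.35213117  0.23416041] [ 1.05333678 -0.25261512  1.48046827]
```

View pics/c12.png

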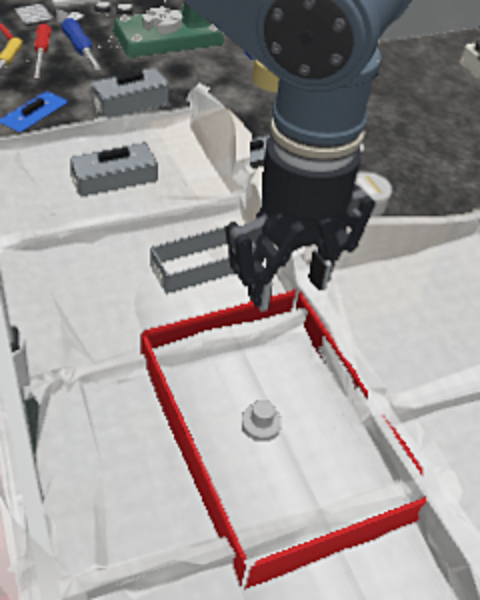

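The punch stands upright in the red tray at side pixel (381,300). Boxes A and B are closed, the open box is empty and the gripper is clear. I hand in after one settling row.

>>> send_rows(commands=[{"delta_pos": [0,0,0],"yaw": 0},{"delta_pos": [0,0,0],"yaw": 0}])

```text
t: 32.5
tcp_pos: [0.4817, -0.3518, 0.234]
tool_rot: [0.666, 0.746, -0.0, 0.013]
force: [-0.5, 0.2, 0.7]
finger_gap: 0.654
```

```bash
python3 -c "
from station import manip
print(manip.sense()['tcp_pos'],manip.sense()['force']);print(manip.sign_off())"
```

```text
[ 0.48169848 -0.35175299  0.23402579] [-0.45887623  0.20930968  0.67141664]
the job is handed in; nothing more can be done
None
```

The job is handed in at 32.5 s: the punch stands in the red tray nearest the boxes. I lifted all three closed boxes by their sides. Boxes A and B weighed about 2.7 N each and box C about 5.9 N, so C held the punch. I took C's lid off by the handle, laid it on the bench behind the boxes at about (0.675, 0.156), and carried the punch to the tray.

**Last checks:** the final picture shows the punch upright and alone in the tray, boxes A and B closed on the bench, and the gripper clear of everything. The arm hid the lid in that picture, but an earlier one showed it flat on the bench. I did not measure the final handle heights or the load on the tray; the punch weighed about 3.5 N on the wrist.

**What disagreed or went less cleanly:**
- **Tray direction:** both cameras put the tray's long side along the robot's y, not x as the text says. I used the measured centre, about (0.486, -0.358).
- **First grip on box A:** it was too high, so I opened the gripper and gripped again before lifting.
- **Setting down box C:** I pressed it down with about 52 N at the wrist, under the 120 N limit.
- **Box A in the side view:** one automatic reading placed it about 3 cm off, probably from dark clutter. The pictures show it had not moved.

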